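# Stand the fallen height gauge up and reset its pointer

## Robot

A 6-joint arm with a two-finger parallel gripper is mounted at the origin on a cart in front of the work surface, level with it; the furniture and walls round the work are solid. World frame = base frame: x ahead of the robot, y to its left, z up, the work surface at z = 0. Lengths are in m, angles in rad, forces in N, time in s.
With the tool pointing down it reaches from about 0.25 to 0.775 m from the base axis. Payload 4 kg.
Tool frame: the origin (TCP) lies on the centre line of the jaws, within the pads' length; the fingertips stand robot.tips_ahead ahead of it and the grasp point (between the pads) lies 8 mm behind it (robot.tips_ahead is the distance from the TCP to the fingertips, in m); z points along the fingers, y is the line along which they close (so a half turn about z gives the same grasp; the last joint's range is limited). The gripper opens to 94 mm and grips with 3 to 60 N. Pads are 16 mm wide; open, the fingers measure 119 mm over their backs; the gripper's body (75 mm by 177 mm) begins 78 mm behind the grasp point.
Start: joints at [1.117, 0.087, 1.371, -0, 1.684, -0.103], TCP at [0.189, 0.517, 0.217] pointing down, gripper open.
Joint ranges: [-3.1, 3.1], [-0.76, 2.03], [0.27, 2.55], [-1.08, 4.22], [0.17, 2.65], [-2.57, 2.57]. Speed limits (rad/s): [2.79, 2.79, 3.14, 3.14, 3.14, 3.14].

## Interface

Orientations are given as [roll, pitch, yaw] about the fixed x, y, z axes, in that order (R = Rz(yaw) Ry(pitch) Rx(roll)).
In Python, from bench import robot, snapshot, close_job, spotter gives the robot as it stands. The module is installed in compiled form; this text tells all that it offers.
- The arm moves only by the tool servo_tool, never from a script. Its argument "commands" is one flat list of numbers, 7 for each row, row after row: the shift along the tool's x, y, z in m, then the turn, a rotation vector about the tool's x, y, z in degrees, then the finger opening in m, from 0 to 0.094. In form: [x, y, z, ax, ay, az, grip, x, y, z, ax, ay, az, grip, ...]. A call has 1 to 10 rows; each row is the pose to reach, as a shift and turn from the pose commanded when the call began, along the tool's axes at that moment; what a row does not reach only later rows make up. A row lasts 1/8 s, in which the tool goes at most 62.5 mm and 10.7 degrees, less where a joint would pass 70% of its speed; a pose out of reach is approached as far as the arm can. A call with a gripper value outside its range is refused whole. The fingers move at their own pace and stop on an object; the grip force is fixed at half the most. Time passes only in rows, so rows that repeat a pose let the fingers close. It gives the time, the measured TCP pose, the force, the opening and the grip force at its end, in the units of the state.
- robot.get_obs(): the state, without advancing time (a new reading comes with each control period).
- snapshot(name): name is "side" or "top"; returns a dict with "img" (400x640x3 uint8, blue, green, red), "camera_matrix" (3x3 intrinsics, pixels), "extrinsics" (4x4, takes a point from camera to world coordinates). Camera axes: x right, y down, z forward; pixel columns grow to the right and rows downward; lengths in m; the calibration is good to about 2 mm. A picture is of the moment at which its call begins. There is no depth.
- close_job(): hands the job in; it is judged then, once.
Trained networks look in a picture, given as the dict that the camera call returned (one of the last four; its "shot" number tells which), for a name from the list of things; names that differ only in an ending like _2 or _b are one class to them, and where a whole thing is asked for, a point or a joint stands for the part that bears it (a point fixed in the world has none). Each returns a list of dicts, best first, with "conf" (0 to 1); they miss things now and then, are a little off and sometimes report something else, mostly with a low value. They report only what shows in the picture. A call takes as long as a camera call.
- spotter.trace(name, picture): "region" (400x640 bool, what is visible of it) and "box" ([left, top, width, height] in pixels, round what is visible of it).
The state is a dict: "time": time; "joint_positions": joint angles; "qvel": joint speeds; "joint_torque": joint torques, N m; "tool_pos": TCP position; "ee_rot": TCP orientation; "wrist_force": force on the tool from outside, world axes, zero at the start; "wrist_torque": the same for the moment, N m; "width": finger opening in m; "finger_force": force on a finger pad.
Only numpy, scipy, OpenCV 4.12 (cv2) and the standard library are available. Lean on these libraries where they do the work, as an engineer would, in place of code of your own. Each camera call takes 0.05 s, during which the arm holds its last target. There are 200 camera calls.

## Task

The height gauge for scribing the band on the vase has been knocked over on the bench and its pointer has run down. Gently stand it upright on its foot on the bench top, and turn the knob on its top until the pointer is level with the brass marker clip; the clip holds the setting, so leave it where it is on the column, move the pointer only by the knob, and do not disturb the things round about.

Things in the scene. Friction and masses are not known exactly. Their poses are not given: they have to be found in the camera images.
- gauge: Bench height gauge, 80 x 76 x 221 mm standing, about 0.75 kg, centre of mass near z = 50 mm. Origin: centre of the underside of its dark foot (80 (x) x 76 (y) x 26 mm high); z runs up the column, x away from the scale face, the scriber points to -y. As it lies, y points down, z is nearly level (knob end 5 degrees lower); it rests on the foot's edge and the knob's rim
- column_grip (a point): On the axis of the aluminium column (20 mm thick in the gauge's x, 32 mm wide in y), 172 mm over the foot's underside, in its bare upper part, which runs from z = 140 to 190 mm with nothing beside it; a cap 3 mm thick and the knob are above that
- carriage: Dark steel shoe, 30 mm high, that slides on the column, carrying the pointer and the scriber blade (reaching 86 mm from the column's middle toward the gauge's -y). Origin on the column's axis at the pointer's height, 75 mm above the foot's underside at the start
- pointer_tip (a point): Tip of the dark conical pointer (11 mm thick at its root) on the scale face (-x side of the gauge), pointing to the gauge's +y
- marker: Brass clip, 10 mm high, on the +y edge of the scale face, clamped stiffly on the column; 12 to 28 mm above the pointer at the start. Origin on the column's axis at the marker's height
- marker_tip (a point): Tip of the marker's brass cone, pointing at the pointer's side: the pointer is level with it when both tips have the same z in the gauge's frame
- knob (a joint): Turn of the knob (rad), 0 at the start, growing clockwise seen from above the standing gauge; the fast screw lifts the pointer 8 mm per rad clockwise (50 mm a turn); range -1.4 to 5.2
- knob_grip (a point): Centre of the fluted bare-metal knob, 38 mm diameter and 26 mm high (from 195 to 221 mm over the foot's underside), on the column's axis; this point is 208 mm over the foot's underside
- bottle: Bystander: white oil bottle, 44 mm diameter, 122 mm high, standing; origin under its centre
- cork: Bystander: cork sanding block, 48 x 78 x 28 mm; origin under its centre
- block: Bystander: black rubber sanding block, 44 x 103 x 37 mm; origin under its centre
- vase: Black lacquered vase, about 250 mm thick and 400 mm long, lying in its cradle at the right back; fixed, not to be touched

How it is judged:
By the outcome, as a careful person would: the job done as asked, in the order asked, and still so for the second after the job is handed in, with the robot touching nothing.
It also fails if it takes over 58 s, if anything falls off the work surface, if the arm or the gripper's body presses on something with over 40 N, if the wrist force passes 120 N, or if a joint passes its speed limit or range.

## Working session

There is one attempt and no reset: what is moved stays moved. The work goes in short steps, Python scripts to look and compute and a tool call to move; the robot and the scene stay as the last step left them, time stands still between calls to the robot, and variables do not carry over. Pictures are saved under pics/ and viewed, at most 10 in all, crops included, and the job is handed in when it is done.

Besides the shell and the picture viewer there is one more tool, called after "Call:" as a command line: name --argument value ..., lists and objects as JSON in quotes. servo_tool: Moves the arm, as the interface text tells. Its arguments: {"type":"object","properties":{"commands":{"type":"array","items":{"type":"number"}}},"required":["commands"]}

```bash
mkdir -p pics; ls; cat > h.py <<'E'
import numpy as np, cv2
from bench import robot, snapshot, close_job, spotter
E
python3 - <<'E'
from h import *
o=robot.get_obs()
print(o, robot.tips_ahead)
for n in("side","top"):
    s=snapshot(n); cv2.imwrite(f"pics/{n}0.png",s["img"]); print(n,s["camera_matrix"].round(1).tolist(),s["extrinsics"].round(3).tolist())
    for t in("gauge","column_grip","carriage","pointer_tip","marker","marker_tip","knob","bottle","cork","block"):
        r=spotter.trace(t,s)
        print(t,[(round(float(d["conf"]),2),[int(v) for v in d["box"]]) for d in r[:2]])
E
```

```text
pics
{'time': 0.0, 'joint_positions': array([ 1.11693910e+00,  8.79588886e-02,  1.37225200e+00, -3.38534950e-05,
        1.68359219e+00, -1.03113120e-01]), 'qvel': array([ 1.22289267e-03, -1.49941231e-03,  1.42604856e-03,  7.69741500e-05,
        6.36148476e-04, -8.48896229e-04]), 'joint_torque': array([ 2.78221017e-05, -3.40197158e+01, -3.02421677e+01,  7.17030466e-02,
        3.31538462e-02, -1.60053614e-04]), 'tool_pos': array([0.18876821, 0.51603116, 0.21530317]), 'ee_rot': array([-3.13939050e+00, -1.94052682e-04,  2.79084456e+00]), 'wrist_force': array([ 0.1020711 , -0.07453622,  0.46212814]), 'wrist_torque': array([-0.00948675,  0.02164967,  0.02667874]), 'finger_force': 0.0, 'width': 0.09408636452607011} 0.011
side [[499.3, 0.0, 311.7], [0.0, 499.3, 194.0], [0.0, 0.0, 1.0]] [[-0.992, -0.063, 0.111, 0.473], [-0.127, 0.549, -0.826, 1.232], [-0.009, -0.833, -0.553, 0.857], [0.0, 0.0, 0.0, 1.0]]
gauge [(0.97, [358, 208, 36, 76])]
column_grip [(0.72, [359, 208, 37, 78])]
carriage [(0.77, [373, 224, 15, 14])]
pointer_tip [(0.61, [371, 210, 13, 32])]
marker []
marker_tip []
knob [(0.76, [376, 268, 16, 15])]
bottle [(0.66, [288, 182, 17, 44])]
cork [(0.76, [270, 226, 33, 27])]
block [(0.8, [239, 187, 25, 21])]
top [[466.8, 0.0, 315.3], [0.0, 466.8, 191.9], [0.0, 0.0, 1.0]] [[-0.004, -0.988, 0.154, 0.468], [-1.0, 0.009, 0.028, 0.028], [-0.029, -0.154, -0.988, 1.154], [0.0, 0.0, 0.0, 1.0]]
gauge [(0.75, [203, 258, 95, 37])]
column_grip [(0.85, [203, 256, 97, 38])]
carriage [(0.61, [257, 274, 8, 12])]
pointer_tip [(0.59, [255, 269, 9, 18])]
marker [(0.69, [318, 105, 38, 36])]
marker_tip []
knob [(0.65, [203, 281, 14, 14])]
bottle [(0.78, [298, 167, 22, 23]), (0.64, [203, 255, 94, 38])]
cork [(0.82, [242, 161, 39, 28]), (0.57, [295, 166, 25, 22])]
block [(0.83, [317, 105, 40, 38])]
```

```bash
python3 - <<'E'
import cv2,numpy as np
a=cv2.imread("pics/side0.png");b=cv2.imread("pics/top0.png")
c=cv2.resize(a[170:300,220:420],None,fx=4,fy=4,interpolation=cv2.INTER_CUBIC)
d=cv2.resize(b[240:310,190:310],None,fx=6.6,fy=6.6,interpolation=cv2.INTER_CUBIC)
cv2.imwrite("pics/c1.png",c);cv2.imwrite("pics/d1.png",d)
E
```

```text
(no output)
```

View pics/top0.png

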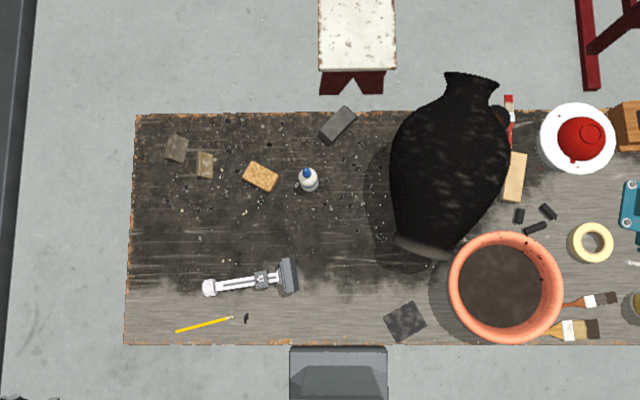

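View pics/c1.png

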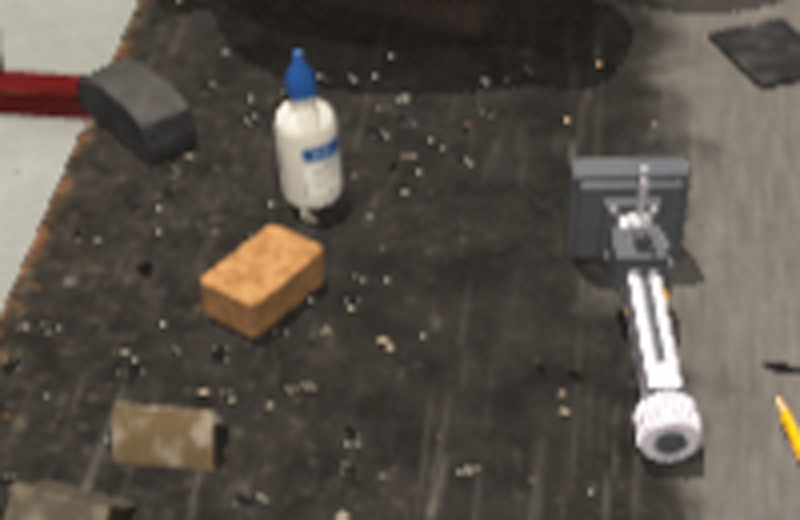

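View pics/d1.png

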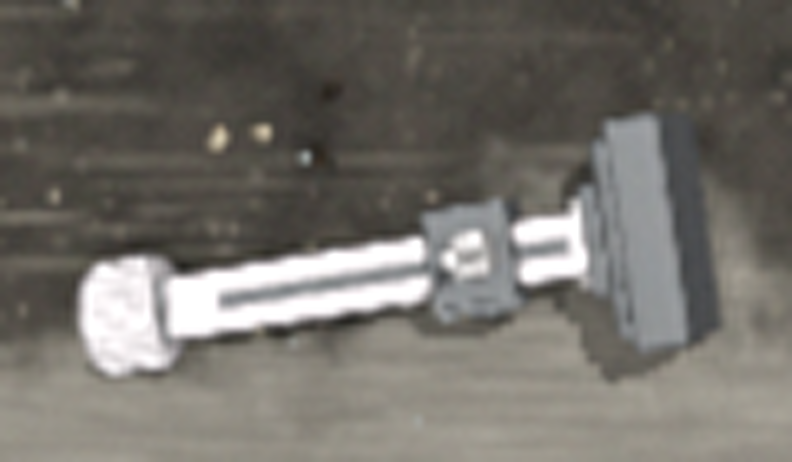

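The top view shows the gauge lying with its foot at about (285,276), knob at (208,287) and scriber pointing up. The scale face is toward the robot. In the side view the brass clip shows at about (387,243). The cork and bottle are well away. Next I fit the gauge pose from both silhouettes.

```bash
cat > h.py <<'E'
import numpy as np, cv2
from scipy.optimize import minimize
from scipy.spatial.transform import Rotation as R
from bench import robot, snapshot, close_job, spotter
def proj(P,s):
    E=s["extrinsics"]; q=(np.asarray(P,float)-E[:3,3])@E[:3,:3]; q=q@s["camera_matrix"].T
    return q[...,:2]/q[...,2:]
def box(x0,x1,y0,y1,z0,z1): return np.array([[x,y,z] for x in(x0,x1) for y in(y0,y1) for z in(z0,z1)])/1000
a=np.linspace(0,2*np.pi,24)
cyl=np.concatenate([np.c_[19*np.cos(a),19*np.sin(a),0*a+z] for z in(195,221)])/1000
def parts(c=75): return [box(-40,40,-38,38,0,26),box(-10,10,-16,16,26,195),cyl,box(-17,17,-25,25,c-15,c+15),box(-4,4,-86,0,c-6,c+6)]
def mask(p,Rm,s,k=4,c=75):
    m=np.zeros((400*k,640*k),np.uint8)
    for b in parts(c):
        uv=((proj(b@Rm.T+p,s)+.5)*k-.5).round().astype(np.int32)
        cv2.fillConvexPoly(m,cv2.convexHull(uv),1)
    return m
def fit(shots,regs,x0,rot,step,k=4,c=75):
    big=[cv2.resize(r.astype(np.uint8),None,fx=k,fy=k,interpolation=cv2.INTER_NEAREST) for r in regs]
    def cost(v):
        p,Rm=rot(v); t=0
        for s,b in zip(shots,big):
            m=mask(p,Rm,s,k,c); t+=1-(m&b).sum()/(m|b).sum()
        return t
    n=len(x0); S=np.vstack([x0]+[np.array(x0)+np.eye(n)[i]*step[i] for i in range(n)])
    r=minimize(cost,x0,method="Nelder-Mead",options=dict(initial_simplex=S,maxiter=400,xatol=1e-4,fatol=1e-4))
    return r.x,r.fun
# lying: v = x,y,z of foot underside centre, yaw of z_g from +y, dip of the knob end
def lying(v):
    y,d=v[3],v[4]
    z=np.array([-np.sin(y)*np.cos(d),np.cos(y)*np.cos(d),-np.sin(d)]); x=np.array([np.cos(y),np.sin(y),0])
    return np.array(v[:3]),np.c_[x,np.cross(z,x),z]
def ray(px,s):
    E=s["extrinsics"]; return E[:3,3],E[:3,:3]@np.linalg.solve(s["camera_matrix"],[px[0],px[1],1])
E
python3 - <<'E'
from h import *
S=[snapshot(n) for n in("side","top")]
G=[spotter.trace("gauge",s)[0]["region"] for s in S]
v,f=fit(S,G,[.25,.1,.038,.1,.087],lying,[.02,.02,.01,.2,.05])
p,Rm=lying(v); print(v.round(4),f)
for z in(.16,.165,.172,.208): print(z,(p+Rm@[0,0,z]).round(4))
for n,s in zip("st",S):
    im=cv2.resize(s["img"],None,fx=4,fy=4,interpolation=cv2.INTER_CUBIC)
    c,_=cv2.findContours(mask(p,Rm,s),0,2); cv2.drawContours(im,c,-1,(0,255,0),1)
    cc=(proj(p+Rm@[0,0,.1],s)*4).astype(int); cv2.imwrite(f"pics/f{n}.png",im[cc[1]-250:cc[1]+250,cc[0]-200:cc[0]+200])
cv2.imwrite("pics/f.png",np.hstack([cv2.imread("pics/fs.png"),cv2.imread("pics/ft.png")]))
E
```

```text
[0.25  0.1   0.038 0.1   0.087] 2.0
0.16 [0.2341 0.2586 0.0241]
0.165 [0.2336 0.2636 0.0237]
0.172 [0.2329 0.2705 0.0231]
0.208 [0.2293 0.3062 0.0199]Traceback (most recent call last):
  File "<stdin>", line 11, in <module>
    return _nx.concatenate(arrs, 1, dtype=dtype, casting=casting)
           ~~~~~~~~~~~~~~~^^^^^^^^^^^^^^^^^^^^^^^^^^^^^^^^^^^^^^^
ValueError: all the input array dimensions except for the concatenation axis must match exactly, but along dimension 0, the array at index 0 has size 500 and the array at index 1 has size 393
```

```bash
python3 - <<'E'
from h import *
S=[snapshot(n) for n in("side","top")]
G=[spotter.trace("gauge",s)[0]["region"] for s in S]
o,d=ray((285,276),S[1]); P=o+d*(.04-o[2])/d[2]; print(P)
v,f=fit(S,G,[P[0],P[1],.04,.1,.087],lying,[.01,.02,.01,.2,.05])
p,Rm=lying(v); print(v.round(4),f)
for z in(.16,.165,.172,.208): print(z,(p+Rm@[0,0,z]).round(4))
L=[]
for n,s in zip("st",S):
    im=cv2.resize(s["img"],None,fx=4,fy=4,interpolation=cv2.INTER_CUBIC)
    c,_=cv2.findContours(mask(p,Rm,s),0,2); cv2.drawContours(im,c,-1,(0,255,0),1)
    cc=(proj(p+Rm@[0,0,.1],s)*4).astype(int); L.append(im[cc[1]-200:cc[1]+200,cc[0]-220:cc[0]+180])
cv2.imwrite("pics/f.png",np.hstack(L))
E
```

```text
[0.4416229  0.13190413 0.04      ]
[0.4475 0.1111 0.0381 0.1552 0.1227] 0.2164221033375069
0.16 [0.423  0.268  0.0185]
0.165 [0.4222 0.2729 0.0179]
0.172 [0.4211 0.2797 0.017 ]
0.208 [0.4156 0.315  0.0126]
```

View pics/f.png

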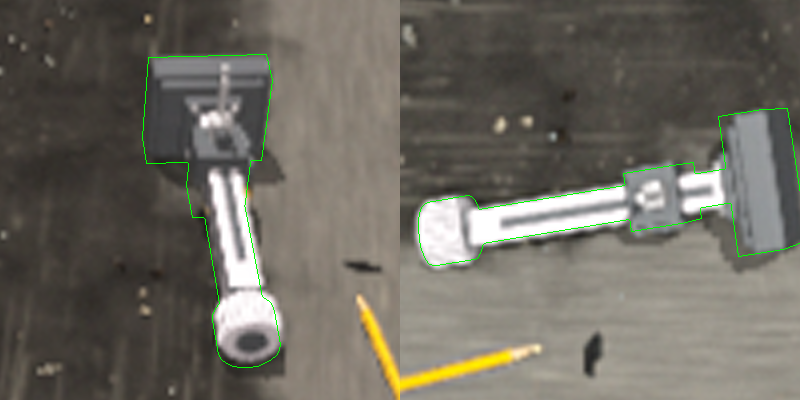

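```bash
cat >> h.py <<'E'
# gauge-frame tool orientation: approach = y_g tilted by th (deg) to -z_g ; tool y = x_g
def toolrot(Rg,th):
    t=np.radians(th); a=Rg@[0,np.cos(t),-np.sin(t)]; y=Rg[:,0]; return np.c_[np.cross(y,a),y,a]
def cur():
    o=robot.get_obs(); return o["tool_pos"],R.from_euler("xyz",o["ee_rot"]).as_matrix(),o
def cmd(grasp,Rt,show=True):   # grasp: world position wanted for the grasp point (8 mm behind the TCP)
    p,Rc,o=cur(); tcp=np.asarray(grasp)+Rt[:,2]*.008
    s=Rc.T@(tcp-p); w=np.degrees(R.from_matrix(Rc.T@Rt).as_rotvec())
    if show: print("shift",s.round(4),"turn",w.round(2),"tcp",tcp.round(4))
    return s,w
def gp():
    p,Rc,o=cur(); return p-Rc[:,2]*.008,Rc,o
LY=[.4475,.1111,.0379,.1552,.0873]
E
python3 - <<'E'
from h import *
p,Rg=lying(LY); Rt=toolrot(Rg,15); g=p+Rg@[0,-.004,.166]; print("grasp",g,"\n",Rt.round(3))
cmd(g-Rt[:,2]*.12,Rt); cmd(g,Rt)
E
```

```text
grasp [0.42188391 0.27482478 0.02741137] 
 [[-0.145  0.988  0.053]
 [ 0.928  0.155 -0.338]
 [-0.342  0.    -0.94 ]]
shift [-0.2832 -0.1134  0.0838] turn [ 10.65 -18.07  60.36] tcp [0.416  0.3127 0.1327]
shift [-0.3031 -0.1494  0.1966] turn [ 10.65 -18.07  60.36] tcp [0.4223 0.2721 0.0199]
```

Call:
servo_tool --commands '[-0.2832,-0.1134,0.0838,10.65,-18.07,60.36,0.06,-0.2832,-0.1134,0.0838,10.65,-18.07,60.36,0.06,-0.2832,-0.1134,0.0838,10.65,-18.07,60.36,0.06,-0.2832,-0.1134,0.0838,10.65,-18.07,60.36,0.06,-0.2832,-0.1134,0.0838,10.65,-18.07,60.36,0.06,-0.2832,-0.1134,0.0838,10.65,-18.07,60.36,0.06,-0.2832,-0.1134,0.0838,10.65,-18.07,60.36,0.06,-0.2832,-0.1134,0.0838,10.65,-18.07,60.36,0.06,-0.2832,-0.1134,0.0838,10.65,-18.07,60.36,0.06]'

```text
time: 2.62
tool_pos: [0.4156, 0.3133, 0.1334]
ee_rot: [3.141, 0.348, 1.728]
wrist_force: [-0.7, 0.1, -0.9]
width: 0.0602
finger_force: 0.0
```

```bash
python3 - <<'E'
from h import *
p,Rg=lying(LY); Rt=toolrot(Rg,15); g=p+Rg@[0,-.004,.166]
cmd(g,Rt); print(robot.get_obs()["joint_positions"].round(3))
E
```

```text
shift [-0.0005  0.      0.121 ] turn [ 0.09 -0.07  0.12] tcp [0.4223 0.2721 0.0199]
[ 0.725  0.203  1.446 -0.294  1.679  0.563]
```

Call:
servo_tool --commands '[0,0,0.03,0,0,0,0.06,0,0,0.06,0,0,0,0.06,0,0,0.085,0,0,0,0.05,0,0,0.105,0,0,0,0.05,0,0,0.115,0,0,0,0.05,0,0,0.121,0,0,0,0.05,0,0,0.121,0,0,0,0.05]'

```text
time: 3.5
tool_pos: [0.4225, 0.2721, 0.0193]
ee_rot: [3.141, 0.349, 1.726]
wrist_force: [-0.6, -0.1, -1.6]
width: 0.0502
finger_force: 0.0
```

```bash
python3 - <<'E'
from h import *
p,Rg=lying(LY); Rt=toolrot(Rg,15); g=p+Rg@[0,-.004,.166]
cmd(g,Rt)
s=snapshot("top"); c=(proj(g,s)).astype(int); t=snapshot("side"); e=proj(g,t).astype(int)
cr=lambda s,c: cv2.resize(s["img"][c[1]-50:c[1]+50,c[0]-50:c[0]+50],None,fx=4,fy=4,interpolation=cv2.INTER_CUBIC)
cv2.imwrite("pics/g1.png",np.hstack([cr(t,e),cr(s,c)]))
E
```

```text
shift [-0.0001 -0.0002 -0.0006] turn [ 0.03 -0.02  0.02] tcp [0.4223 0.2721 0.0199]
```

View pics/g1.png

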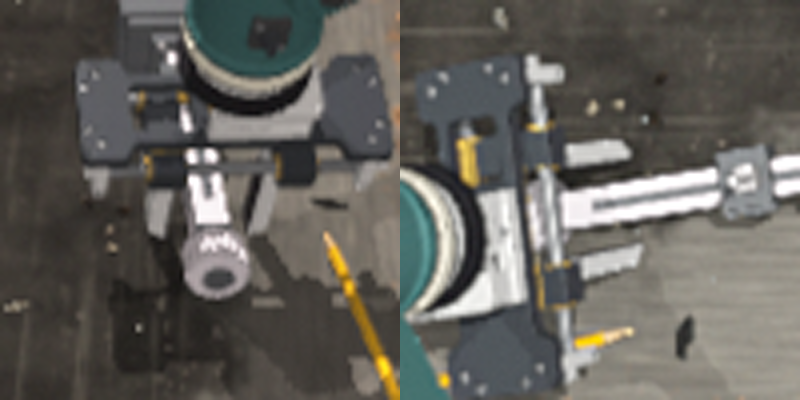

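Both views show the column midway between the open fingers (side about (205,185) in the crop) and the knob free, so I close.

Call:
servo_tool --commands '[0,0,0,0,0,0,0.01,0,0,0,0,0,0,0.01,0,0,0,0,0,0,0.01,0,0,0,0,0,0,0.01,0,0,0,0,0,0,0.01]'

```text
time: 4.22
tool_pos: [0.4227, 0.272, 0.0191]
ee_rot: [3.141, 0.349, 1.726]
wrist_force: [0.3, 0.1, 0.4]
width: 0.02
finger_force: 30.0
```

```bash
python3 - <<'E'
from h import *
g,Rc,o=gp()
p,Rg=lying(LY)
# pivot: foot edge (0,38,0); rotate about x_g by +phi
ax=Rg[:,0]; piv=p+Rg@[0,.038,0]; print(piv,o["width"],o["finger_force"])
for k in range(1,11):
    Q=R.from_rotvec(ax*np.radians(3*k)).as_matrix()
    s,w=cmd(piv+Q@(g-piv),Q@Rc,False); print(s.round(4).tolist(),w.round(2).tolist())
E
```

```text
[4.48012145e-01 1.07826635e-01 4.47125669e-05] 0.019954745368232035 30.000530183315277
[-0.0041, 0.0, -0.0077] [-0.0, 3.0, 0.0]
[-0.0086, 0.0, -0.0152] [-0.0, 6.0, 0.0]
[-0.0135, 0.0, -0.0225] [-0.0, 9.0, 0.01]
[-0.0188, 0.0, -0.0295] [-0.0, 12.0, 0.01]
[-0.0244, 0.0, -0.0362] [-0.0, 15.0, 0.01]
[-0.0304, 0.0, -0.0426] [-0.0, 18.0, 0.01]
[-0.0367, 0.0, -0.0486] [-0.0, 21.0, 0.01]
[-0.0433, 0.0, -0.0544] [-0.0, 24.0, 0.02]
[-0.0502, 0.0, -0.0598] [-0.0, 27.0, 0.02]
[-0.0574, 0.0, -0.0648] [-0.0, 30.0, 0.02]
```

Call:
servo_tool --commands '[-0.0041,0,-0.0077,0,3,0,0.01,-0.0086,0,-0.0152,0,6,0,0.01,-0.0135,0,-0.0225,0,9,0,0.01,-0.0188,0,-0.0295,0,12,0,0.01,-0.0244,0,-0.0362,0,15,0,0.01,-0.0304,0,-0.0426,0,18,0,0.01,-0.0367,0,-0.0486,0,21,0,0.01,-0.0433,0,-0.0544,0,24,0,0.01,-0.0502,0,-0.0598,0,27,0,0.01,-0.0574,0,-0.0648,0,30,0,0.01]'

```text
time: 5.48
tool_pos: [0.4271, 0.2407, 0.0991]
ee_rot: [-3.141, -0.177, 1.726]
wrist_force: [1.5, 0.8, -4.5]
width: 0.0198
finger_force: 30.0
```

```bash
python3 - <<'E'
from h import *
g,Rc,o=gp()
p,Rg=lying(LY); ax=Rg[:,0]; piv=p+Rg@[0,.038,0]; 
g0=np.array([0.4227,.272,.0191]); R0=R.from_euler("xyz",[3.141,.349,1.726]).as_matrix(); g0=g0-.008*R0[:,2]
print(o["joint_positions"].round(3),o["wrist_force"].round(1),o["wrist_torque"].round(2),o["width"], np.degrees(R.from_matrix(Rc@R0.T).as_rotvec()).round(2))
for k in range(1,11):
    Q=R.from_rotvec(ax*np.radians(30+3*k)).as_matrix()
    s,w=cmd(piv+Q@(g0-piv),Q@R0,False); print(s.round(4).tolist(),w.round(2).tolist())
E
```

```text
[ 0.274 -0.027  1.735  0.178  1.415  0.093] [ 1.5  0.8 -4.5] [ 0.33 -0.27  0.12] 0.01975706894936195 [2.979e+01 4.710e+00 1.000e-02]
[-0.0042, 0.0005, -0.0082] [-0.04, 2.84, 0.02]
[-0.0087, 0.0005, -0.0157] [-0.05, 5.84, 0.02]
[-0.0136, 0.0005, -0.023] [-0.05, 8.84, 0.02]
[-0.0188, 0.0005, -0.03] [-0.05, 11.84, 0.02]
[-0.0245, 0.0005, -0.0367] [-0.05, 14.84, 0.02]
[-0.0304, 0.0005, -0.0431] [-0.05, 17.84, 0.02]
[-0.0367, 0.0005, -0.0492] [-0.05, 20.84, 0.02]
[-0.0433, 0.0005, -0.055] [-0.05, 23.84, 0.02]
[-0.0502, 0.0005, -0.0604] [-0.05, 26.84, 0.02]
[-0.0573, 0.0005, -0.0654] [-0.05, 29.84, 0.02]
```

Call:
servo_tool --commands '[-0.0042,0,-0.008,0,3,0,0.01,-0.0087,0,-0.0155,0,6,0,0.01,-0.0136,0,-0.0228,0,9,0,0.01,-0.0188,0,-0.0298,0,12,0,0.01,-0.0245,0,-0.0365,0,15,0,0.01,-0.0304,0,-0.0429,0,18,0,0.01,-0.0367,0,-0.049,0,21,0,0.01,-0.0433,0,-0.0547,0,24,0,0.01,-0.0502,0,-0.0601,0,27,0,0.01,-0.0573,0,-0.0651,0,30,0,0.01]'

```text
time: 6.72
tool_pos: [0.4378, 0.1736, 0.1536]
ee_rot: [3.141, -0.701, 1.726]
wrist_force: [1.1, 1.9, -2.8]
width: 0.0198
finger_force: 30.0
```

```bash
cat > n.py <<'E'
from h import *
import sys
g,Rc,o=gp()
p,Rg=lying(LY); ax=Rg[:,0]; piv=p+Rg@[0,.038,0]; 
g0=np.array([0.4227,.272,.0191]); R0=R.from_euler("xyz",[3.141,.349,1.726]).as_matrix(); g0=g0-.008*R0[:,2]
print(o["joint_positions"].round(3),o["wrist_force"].round(1),o["wrist_torque"].round(2),o["width"], np.degrees(R.from_matrix(Rc@R0.T).as_rotvec()).round(2))
for a in map(float,sys.argv[1:]):
    Q=R.from_rotvec(ax*np.radians(a)).as_matrix()
    s,w=cmd(piv+Q@(g0-piv),Q@R0,False); print(s.round(4).tolist(),w.round(2).tolist())
E
python3 n.py 63 66 69 72 75 78 81 84 87 90
```

```text
[-0.21  -0.008  1.759  0.649  1.661 -0.396] [ 1.1  1.9 -2.8] [-0.01 -0.2  -0.05] 0.019818743368935552 [5.941e+01 9.310e+00 1.000e-02]
[-0.0042, 0.0003, -0.0076] [-0.02, 2.86, 0.0]
[-0.0087, 0.0003, -0.0151] [-0.02, 5.86, 0.01]
[-0.0136, 0.0003, -0.0223] [-0.02, 8.86, 0.01]
[-0.0188, 0.0003, -0.0293] [-0.02, 11.86, 0.01]
[-0.0244, 0.0003, -0.0361] [-0.02, 14.86, 0.01]
[-0.0304, 0.0003, -0.0425] [-0.02, 17.86, 0.01]
[-0.0367, 0.0003, -0.0486] [-0.02, 20.86, 0.01]
[-0.0433, 0.0003, -0.0543] [-0.02, 23.86, 0.01]
[-0.0502, 0.0003, -0.0597] [-0.02, 26.86, 0.02]
[-0.0573, 0.0003, -0.0647] [-0.02, 29.86, 0.02]
```

```bash
python3 - <<'E'
from h import *
s=snapshot("top");cv2.imwrite("pics/t2.png",s["img"][80:400,100:600])
E
```

```text
(no output)
```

View pics/t2.png

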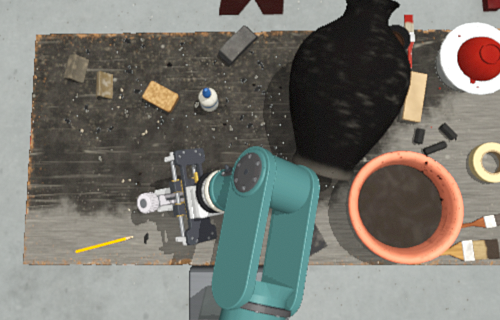

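The top view shows the forearm's wrist close to the vase rim (crop (320,175)). So I yaw the gauge clockwise about its foot edge as it rises, which takes the arm away from the vase.

```bash
cat > n.py <<'E'
from h import *
import sys
g,Rc,o=gp()
p,Rg=lying(LY); ax=Rg[:,0]; piv=p+Rg@[0,.038,0]; 
g0=np.array([0.4227,.272,.0191]); R0=R.from_euler("xyz",[3.141,.349,1.726]).as_matrix(); g0=g0-.008*R0[:,2]
print(o["joint_positions"].round(3),o["wrist_force"].round(1),o["wrist_torque"].round(2),o["width"])
for a in sys.argv[1:]:
    a,y,dx,dy,dz=map(float,a.split(","))
    Q=R.from_euler("z",y,degrees=True).as_matrix()@R.from_rotvec(ax*np.radians(a)).as_matrix()
    s,w=cmd(piv+[dx,dy,dz]+Q@(g0-piv),Q@R0,False); print(*s.round(4),*w.round(2),sep=", ")
E
python3 n.py 61.5,-5,0,0,0 63,-10,0,0,0 65,-15,0,0,0 66.5,-20,0,0,0 68,-25,0,0,0 70,-30,0,0,0 71.5,-35,0,0,0 73,-40,0,0,0 75,-45,0,0,0
```

```text
[-0.213 -0.007  1.758  0.651  1.662 -0.397] [0.9 2.7 1. ] [ 0.59 -0.13 -0.01] 0.019438689087181937
-0.0019, 0.0055, -0.0034, -3.27, 1.21, 3.69
-0.0045, 0.0102, -0.0077, -6.64, 2.7, 7.39
-0.0082, 0.0138, -0.0133, -10.16, 4.68, 10.95
-0.0114, 0.0168, -0.0178, -13.74, 6.15, 14.46
-0.0147, 0.0189, -0.0223, -17.41, 7.59, 17.87
-0.0189, 0.0195, -0.0277, -21.28, 9.49, 21.1
-0.0224, 0.02, -0.0319, -25.16, 10.86, 24.32
-0.0258, 0.0196, -0.0359, -29.13, 12.19, 27.44
-0.0296, 0.0174, -0.0404, -33.32, 13.95, 30.32
```

Call:
servo_tool --commands '[-0.0019,0.0055,-0.0034,-3.27,1.21,3.69,0.01,-0.0045,0.0102,-0.0077,-6.64,2.7,7.39,0.01,-0.0082,0.0138,-0.0133,-10.16,4.68,10.95,0.01,-0.0114,0.0168,-0.0178,-13.74,6.15,14.46,0.01,-0.0147,0.0189,-0.0223,-17.41,7.59,17.87,0.01,-0.0189,0.0195,-0.0277,-21.28,9.49,21.1,0.01,-0.0224,0.02,-0.0319,-25.16,10.86,24.32,0.01,-0.0258,0.0196,-0.0359,-29.13,12.19,27.44,0.01,-0.0296,0.0174,-0.0404,-33.32,13.95,30.32,0.01]'

```text
time: 7.9
tool_pos: [0.4625, 0.1272, 0.1655]
ee_rot: [3.132, -0.956, 0.945]
wrist_force: [-0.6, -2.8, 1.3]
width: 0.0199
finger_force: 30.0
```

```bash
python3 n.py 77,-50,0,0,0 79,-52,0,0,0 81,-54,0,0,0 83,-56,0,0,0 85,-58,0,0,0 87,-60,0,0,0 89,-60,0,0,0 91,-60,0,0,0 93,-60,0,0,0 95,-60,0,0,0.001
```

```text
[-0.494 -0.356  2.157  0.986  1.323 -0.116] [-0.6 -2.8  1.3] [-0.74  0.56 -0.01] 0.019900644222977226
-0.0026, 0.0017, -0.0048, -3.85, 2.22, 2.97
-0.0055, 0.0017, -0.0099, -5.57, 4.21, 4.0
-0.0086, 0.0013, -0.0149, -7.34, 6.2, 4.96
-0.0118, 0.0004, -0.0197, -9.14, 8.18, 5.87
-0.0152, -0.0008, -0.0243, -10.98, 10.16, 6.72
-0.0186, -0.0025, -0.0288, -12.85, 12.12, 7.51
-0.0222, -0.004, -0.0331, -12.99, 14.11, 7.29
-0.026, -0.0055, -0.0373, -13.12, 16.1, 7.07
-0.0299, -0.0069, -0.0414, -13.26, 18.09, 6.84
-0.0332, -0.0084, -0.0459, -13.39, 20.08, 6.62
```

```bash
python3 n.py 76,-45,0,0.003,0.005 78,-45,.005,0.01,0.01 80,-45,.01,0.022,0.012 82,-45,.015,.034,.012 84,-45,.02,.046,.012 86,-45,.025,.058,.012 88,-45,.03,.07,.012 90,-45,.035,.08,.012 92,-45,.04,.09,.012 94,-45,.04,.1,.012
```

```text
[-0.494 -0.356  2.157  0.986  1.323 -0.116] [-0.6 -2.8  1.3] [-0.74  0.56 -0.01] 0.019900644222977226
0.0043, -0.0016, -0.0031, 0.3, 1.24, 0.16
0.0106, -0.0017, -0.0041, 0.29, 3.24, 0.17
0.0165, -0.0047, 0.0001, 0.29, 5.24, 0.17
0.0206, -0.0078, 0.0055, 0.29, 7.24, 0.18
0.0246, -0.0109, 0.011, 0.28, 9.24, 0.19
0.0284, -0.0139, 0.0166, 0.28, 11.24, 0.19
0.0321, -0.017, 0.0224, 0.28, 13.24, 0.2
0.0346, -0.0188, 0.027, 0.27, 15.24, 0.21
0.037, -0.0207, 0.0317, 0.27, 17.24, 0.21
0.0376, -0.0266, 0.0341, 0.27, 19.24, 0.22
```

Call:
servo_tool --commands '[0.0043,-0.0016,-0.0031,0.3,1.24,0.16,0.01,0.0106,-0.0017,-0.0041,0.3,3.24,0.17,0.01,0.0165,-0.0047,0.0001,0.3,5.24,0.17,0.01,0.0206,-0.0078,0.0055,0.3,7.24,0.18,0.01,0.0246,-0.0109,0.011,0.3,9.24,0.19,0.01,0.0284,-0.0139,0.0166,0.3,11.24,0.19,0.01,0.0321,-0.017,0.0224,0.3,13.24,0.2,0.01,0.0346,-0.0188,0.027,0.3,15.24,0.2,0.01,0.037,-0.0207,0.0317,0.3,17.24,0.2,0.01,0.0376,-0.0266,0.0341,0.3,19.24,0.2,0.01]'

```text
time: 9.15
tool_pos: [0.4701, 0.1838, 0.1747]
ee_rot: [-3.132, -1.29, 0.936]
wrist_force: [-0.2, 0.1, -8.2]
width: 0.0198
finger_force: 30.0
```

```bash
cat >> h.py <<'E'
# standing: v = x,y,z of foot centre, yaw of x_g, tilt about x_g
def standing(v):
    return np.array(v[:3]),(R.from_euler("z",v[3])*R.from_euler("x",v[4])).as_matrix()
E
python3 n.py 95,-45,.04,.1,.012
python3 - <<'E'
from h import *
g,Rc,o=gp(); print("grasp",g.round(4),"tool\n",Rc.round(3))
L=[]
for n in("side","top"):
    s=snapshot(n); c=proj(g-[0,0,.06],s).astype(int); L.append(cv2.resize(s["img"][c[1]-75:c[1]+75,c[0]-60:c[0]+60],None,fx=4,fy=4,interpolation=cv2.INTER_CUBIC)[:,:400])
cv2.imwrite("pics/st1.png",np.hstack([cv2.resize(l,(400,600)) for l in L]))
E
```

```text
[-0.478 -0.255  2.301  1.382  1.316 -0.428] [-0.2  0.1 -8.2] [-1.57  1.26  0.03] 0.019789629410418192
0.0001, 0.0007, -0.0037, -0.31, 1.07, -0.08
grasp [0.4656 0.1776 0.1769] tool
 [[ 0.164  0.81   0.562]
 [ 0.223 -0.586  0.779]
 [ 0.961 -0.003 -0.277]]
```

View pics/st1.png

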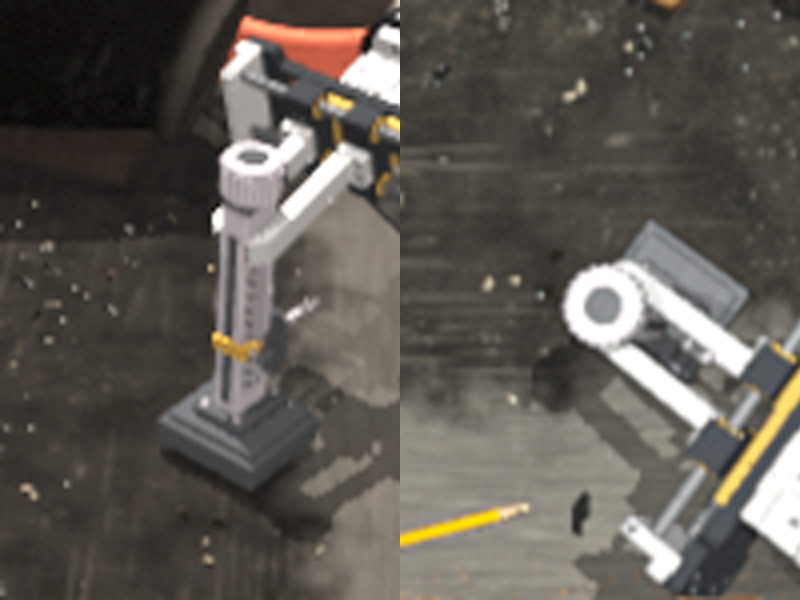

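The gauge hangs upright about 12 mm up, foot clear, with the brass clip at crop (237,345). I turn it further so the scale faces the side camera, move it to clear bench, then lower it.

```bash
python3 n.py 95,-49,.045,.105,.012 95,-53,.052,0.112,.012 95,-57,.06,.119,.012 95,-61,.068,.126,.012 95,-65,.076,.133,.012 95,-69,.084,.14,.012 95,-73,.09,.145,.012 95,-75,.092,.148,.012 95,-75,.092,.148,.012
```

```text
[-0.478 -0.255  2.304  1.38   1.317 -0.426] [ 0.8  1.1 -9.5] [-1.46  1.09 -0.04] 0.019813360321285854
0.0035, 0.0009, 0.0029, -4.28, 1.18, 0.79
0.0063, 0.0001, 0.0125, -8.13, 1.19, 1.87
0.0093, 0.0002, 0.0228, -11.98, 1.2, 2.94
0.0124, 0.0004, 0.0333, -15.84, 1.21, 4.02
0.0154, 0.0005, 0.0439, -19.69, 1.22, 5.1
0.0186, 0.0007, 0.0547, -23.54, 1.22, 6.17
0.0209, 0.0006, 0.063, -27.39, 1.23, 7.25
0.0221, -0.0006, 0.067, -29.32, 1.23, 7.79
0.0221, -0.0006, 0.067, -29.32, 1.23, 7.79
```

Call:
servo_tool --commands '[0.0035,0.0009,0.0029,-4.28,1.18,0.79,0.01,0.0063,0.0001,0.0125,-8.13,1.19,1.87,0.01,0.0093,0.0002,0.0228,-11.98,1.2,2.94,0.01,0.0124,0.0004,0.0333,-15.84,1.21,4.02,0.01,0.0154,0.0005,0.0439,-19.69,1.22,5.1,0.01,0.0186,0.0007,0.0547,-23.54,1.22,6.17,0.01,0.0209,0.0006,0.063,-27.39,1.23,7.25,0.01,0.0221,-0.0006,0.067,-29.32,1.23,7.79,0.01,0.0221,-0.0006,0.067,-29.32,1.23,7.79,0.01]'

```text
time: 10.38
tool_pos: [0.5098, 0.2419, 0.1765]
ee_rot: [-3.138, -1.309, 0.412]
wrist_force: [-1.5, 1.3, -9.0]
width: 0.02
finger_force: 30.0
```

```bash
python3 n.py 95,-75,.092,.148,.012 95,-75,.092,.148,.006 95,-75,.092,.148,.003 95,-75,.092,.148,.0
python3 - <<'E'
from h import *
g,Rc,o=gp(); print("grasp",g.round(4),"tool\n",Rc.round(3))
S=[snapshot(n) for n in("side","top")]
G=[spotter.trace("gauge",s)[0]["region"] for s in S]
L=[]
for s in S:
    c=proj(g-[0,0,.06],s).astype(int); L.append(cv2.resize(s["img"][c[1]-75:c[1]+75,c[0]-50:c[0]+50],None,fx=4,fy=4,interpolation=cv2.INTER_CUBIC))
cv2.imwrite("pics/st2.png",np.hstack(L))
E
```

```text
[ 0.239 -0.423  2.419  2.318  0.233 -0.806] [-1.5  1.3 -9. ] [-0.61  2.02  0.16] 0.01997410288216709
-0.0006, -0.0001, -0.0, 0.04, -0.02, -0.07
-0.0064, -0.0001, 0.0015, 0.04, -0.02, -0.07
-0.0093, -0.0001, 0.0023, 0.04, -0.02, -0.07
-0.0122, -0.0001, 0.0031, 0.04, -0.02, -0.07
grasp [0.5027 0.2388 0.1785] tool
 [[ 0.237  0.404  0.884]
 [ 0.104 -0.915  0.39 ]
 [ 0.966 -0.001 -0.258]]
```

Call:
servo_tool --commands '[-0.003,0,0.0007,0,0,0,0.01,-0.006,0,0.0015,0,0,0,0.01,-0.008,0,0.002,0,0,0,0.01,-0.0095,0,0.0024,0,0,0,0.01,-0.0105,0,0.0027,0,0,0,0.01]'

```text
time: 11.2
tool_pos: [0.5109, 0.2413, 0.1684]
ee_rot: [3.13, -1.315, 0.426]
wrist_force: [-0.1, -0.1, -9.3]
width: 0.0198
finger_force: 30.0
```

Call:
servo_tool --commands '[-0.001,0,0.0003,0,0,0,0.01,-0.002,0,0.0006,0,0,0,0.01,-0.003,0,0.0009,0,0,0,0.01]'

```text
time: 11.58
tool_pos: [0.511, 0.2414, 0.1655]
ee_rot: [3.13, -1.315, 0.427]
wrist_force: [-0.8, -0.8, -8.5]
width: 0.0195
finger_force: 30.0
```

```bash
python3 n.py 95,-75,.092,.148,.0
```

```text
[ 0.237 -0.387  2.43   2.452  0.273 -0.948] [-0.8 -0.8 -8.5] [-0.8   1.88 -0.03] 0.01954045010531203
-0.0018, -0.0011, -0.0006, 0.09, -0.34, 0.14
```

Call:
servo_tool --commands '[-0.001,0,0.0003,0,0,0,0.01,-0.002,0,0.0006,0,0,0,0.01]'

```text
time: 11.82
tool_pos: [0.5117, 0.2417, 0.1653]
ee_rot: [3.131, -1.318, 0.427]
wrist_force: [-0.9, -1.0, -2.8]
width: 0.0201
finger_force: 30.0
```

Call:
servo_tool --commands '[-0.001,0,0.0003,0,0,0,0.01,-0.001,0,0.0003,0,0,0,0.01]'

```text
time: 12.08
tool_pos: [0.5121, 0.2418, 0.1652]
ee_rot: [3.131, -1.32, 0.426]
wrist_force: [-1.3, -2.7, -0.3]
width: 0.02
finger_force: 30.0
```

Call:
servo_tool --commands '[0,0,0,0,0,0,0.022,0,0,0,0,0,0,0.026,0,0,0,0,0,0,0.035,0,0,0,0,0,0,0.06,0,0,0,0,0,0,0.07,0,0,0,0,0,0,0.07]'

```text
time: 12.82
tool_pos: [0.5111, 0.2414, 0.1623]
ee_rot: [3.13, -1.315, 0.427]
wrist_force: [-0.3, -1.0, 0.0]
width: 0.0619
finger_force: 0.0
```

```bash
python3 - <<'E'
from h import *
g,Rc,o=gp(); print("grasp",g.round(4),o["joint_positions"].round(3),o["wrist_force"].round(1),o["wrist_torque"].round(2))
S=[snapshot(n) for n in("side","top")]
G=[spotter.trace("gauge",s)[0]["region"] for s in S]
# foot only visible in side; report fit with the standing model
v,f=fit(S[:1],G[:1],[g[0],g[1],0,-1.15,0],standing,[.01,.01,.004,.2,.03]); print(v.round(4),f)
L=[]
for s in S:
    c=proj(g-[0,0,.06],s).astype(int); L.append(cv2.resize(s["img"][c[1]-75:c[1]+75,c[0]-50:c[0]+50],None,fx=4,fy=4,interpolation=cv2.INTER_CUBIC))
cv2.imwrite("pics/st3.png",np.hstack(L))
E
```

```text
grasp [0.504  0.2383 0.1643] [ 0.237 -0.377  2.432  2.477  0.282 -0.975] [-0.3 -1.   0. ] [-0.17  0.49  0.  ]
[ 0.5065  0.2431 -0.0012 -1.1721  0.0039] 0.14330685054714432
```

View pics/st3.png

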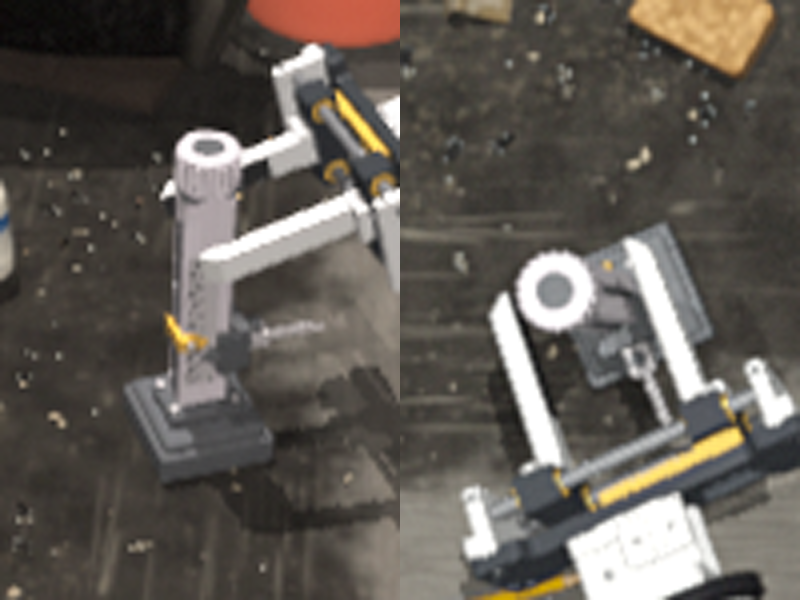

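The gauge stands flat on its foot, with the fit giving a tilt of 0.2°. The brass cone at crop (182,335) is above the pointer carriage at (232,345), and the fingers are clear on both sides. I raise the hand straight up past the knob.

Call:
servo_tool --commands '[0.01,0,-0.004,0,0,0,0.07,0.03,0,-0.012,0,0,0,0.07,0.055,0,-0.018,0,0,0,0.07,0.08,0,-0.024,0,0,0,0.07,0.105,0,-0.03,0,0,0,0.07,0.13,0,-0.036,0,0,0,0.07,0.13,0,-0.036,0,0,0,0.07]'

```text
time: 13.9
tool_pos: [0.5087, 0.242, 0.2948]
ee_rot: [3.133, -1.314, 0.427]
wrist_force: [0.5, 0.5, 0.3]
width: 0.0695
finger_force: 0.0
```

```bash
python3 - <<'E'
from h import *
g,Rc,o=gp(); print("grasp",g.round(4),o["joint_positions"].round(3),o["wrist_force"].round(1)); print(Rc.round(3))
for az in (-67,-90): 
    a=np.radians(az); y=np.array([np.cos(a),np.sin(a),0]); z=np.array([0,0,-1.]); cmd([.45,.22,.36],np.c_[np.cross(y,z),y,z])
E
```

```text
grasp [0.5017 0.2388 0.2968] [ 0.237 -0.627  2.267  0.749  0.259  0.789] [0.5 0.5 0.3]
[[ 0.231  0.407  0.884]
 [ 0.105 -0.914  0.393]
 [ 0.967  0.002 -0.254]]
shift [ 0.0395 -0.0037 -0.0751] turn [ -0.55 -75.28   0.93] tcp [0.45  0.22  0.352]
shift [ 0.0395 -0.0037 -0.0751] turn [-15.64 -74.13  20.51] tcp [0.45  0.22  0.352]
```

Call:
servo_tool --commands '[0.04,-0.0037,-0.04,0,-8,0,0.07,0.0395,-0.0037,-0.0751,0,-18,0,0.07,0.0395,-0.0037,-0.0751,0,-28,0,0.07,0.0395,-0.0037,-0.0751,0,-38,0,0.07,0.0395,-0.0037,-0.0751,0,-48,0,0.07,0.0395,-0.0037,-0.0751,0,-58,0,0.07,0.0395,-0.0037,-0.0751,0,-68,0,0.07,0.0395,-0.0037,-0.0751,-0.5,-75.3,0.9,0.07,0.0395,-0.0037,-0.0751,-0.5,-75.3,0.9,0.07]'

```text
time: 15.02
tool_pos: [0.4523, 0.2208, 0.3478]
ee_rot: [-3.141, 0.006, 0.403]
wrist_force: [-0.2, 0.3, -1.0]
width: 0.0698
finger_force: 0.0
```

```bash
python3 - <<'E'
from h import *
g,Rc,o=gp(); print("grasp",g.round(4),o["joint_positions"].round(3),o["wrist_force"].round(1)); print(Rc.round(3))
S=[snapshot(n) for n in("side","top")]
for n in ("knob","carriage","pointer_tip","marker","marker_tip","gauge"):
    for s,k in zip(S,"st"): print(n,k,[(round(float(d["conf"]),2),[int(v) for v in d["box"]]) for d in spotter.trace(n,s)[:2]])
G=[spotter.trace("gauge",s)[0]["region"] for s in S]
v,f=fit(S[:1],G[:1],[.5065,.243,0,-1.17,0],standing,[.01,.01,.004,.2,.03]); print("side",v.round(4),f)
s=S[0];c=proj([v[0],v[1],.08],s).astype(int); print(c)
cv2.imwrite("pics/m1.png",cv2.resize(s["img"][c[1]-32:c[1]+28,c[0]-40:c[0]+40],None,fx=10,fy=10,interpolation=cv2.INTER_CUBIC))
E
```

```text
grasp [0.4524 0.2209 0.3558] [ 3.410e-01 -1.000e-03  1.204e+00  0.000e+00  1.945e+00  1.510e+00] [-0.2  0.3 -1. ]
[[ 0.92   0.392 -0.006]
 [ 0.392 -0.92  -0.002]
 [-0.006 -0.001 -1.   ]]
knob s [(0.51, [345, 184, 21, 19])]
knob t [(0.5, [213, 236, 16, 9])]
carriage s [(0.55, [353, 227, 27, 16])]
carriage t [(0.35, [386, 71, 124, 187])]
pointer_tip s [(0.76, [354, 227, 25, 17]), (0.22, [341, 231, 11, 11])]
pointer_tip t []
marker s [(0.63, [343, 234, 9, 9])]
marker t []
marker_tip s [(0.4, [338, 232, 13, 7])]
marker_tip t []
gauge s [(0.72, [331, 181, 48, 89])]
gauge t [(0.54, [216, 229, 49, 32])]
side [ 5.0600e-01  2.4450e-01  2.0000e-04 -1.1853e+00  1.9000e-03] 0.14357864357864358
[351 235]
```

View pics/m1.png

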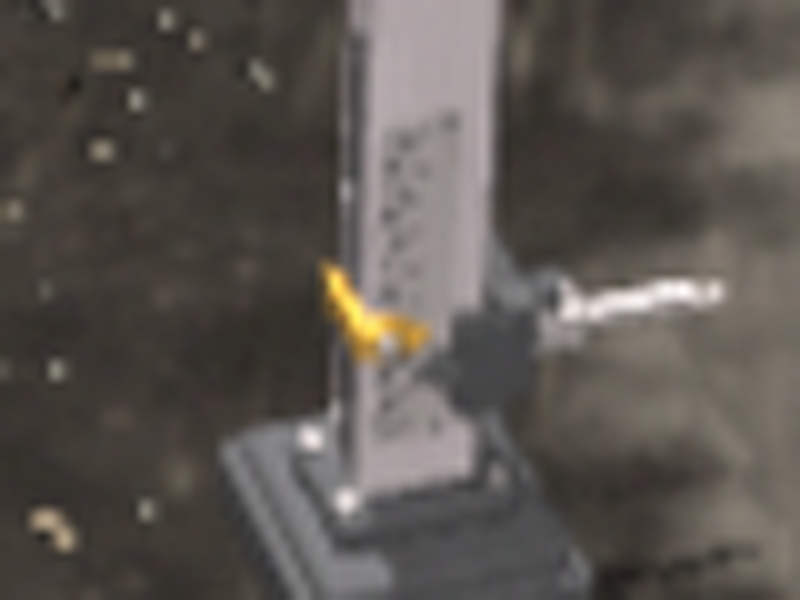

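```bash
python3 - <<'E'
from h import *
S=[snapshot(n) for n in("side","top")]
np.set_printoptions(linewidth=200)
for x,y in((.506,.2445),(.507,.24)): print([proj([x,y,.208],s).round(1) for s in S])
for s in S:
    r=spotter.trace("knob",s)[0]["region"]; m=np.argwhere(r); print(m.mean(0)[::-1],len(m))
p,Rg=standing([.506,.2445,0,-1.185,0]); s=S[0]
for h in(75,85,95,105): print(h,[(x,y,proj(p+Rg@[x/1000,y/1000,h/1000],s).round(1).tolist()) for x,y in((-10,16),(-10,-16),(-16,0))])
im=s["img"].astype(int)
hsv=cv2.cvtColor(s["img"],cv2.COLOR_BGR2HSV)
b=(hsv[...,0]>12)&(hsv[...,0]<32)&(hsv[...,1]>110); b[:220]=0;b[250:]=0;b[:,:330]=0;b[:,365:]=0
print("brass",[(int(c),int(r)) for r,c in np.argwhere(b)])
print("gray rows 226..246, cols 340..366"); print(cv2.cvtColor(s["img"],cv2.COLOR_BGR2GRAY)[226:247,340:367])
E
```

```text
[array([353.4, 192.5]), array([222.1, 245.9])]
[array([353.1, 191.5]), array([224.3, 245.4])]
[353.26548673 192.36283186] 226
[222.09230769 239.90769231] 65
75 [(-10, 16, [346.6, 240.3]), (-10, -16, [358.8, 238.2]), (-16, 0, [353.5, 240.7])]
85 [(-10, 16, [346.7, 237.2]), (-10, -16, [358.9, 235.0]), (-16, 0, [353.6, 237.6])]
95 [(-10, 16, [346.8, 234.0]), (-10, -16, [359.1, 231.8]), (-16, 0, [353.8, 234.4])]
105 [(-10, 16, [346.9, 230.8]), (-10, -16, [359.3, 228.6]), (-16, 0, [353.9, 231.1])]
brass [(343, 229), (343, 230), (344, 230), (345, 230), (343, 231), (344, 231), (345, 231), (343, 232), (344, 232), (345, 232), (346, 232), (343, 233), (344, 233), (345, 233), (346, 233), (344, 234), (345, 234), (346, 234), (347, 234), (345, 235), (346, 235), (347, 235), (348, 235), (349, 235), (350, 235), (351, 235), (352, 235), (345, 236), (346, 236), (347, 236), (348, 236), (350, 236), (351, 236), (352, 236), (353, 236), (346, 237), (347, 237), (348, 237), (351, 237), (352, 237), (346, 238), (347, 238), (348, 238)]
gray rows 226..246, cols 340..366
[[ 64  63  60  61  61  93  87 136 153 150 128
[... 1586 characters left out ...]
  70  71  69  70  69  70  88  84]
 [ 53  53  53  53  91  68  97 154 142 122 138 133 119 118 102  89  74  69  69  71  70  68  68  69  70  88  84]
 [ 57  57  54  56  91  69  99 157 152 128 128 129 140 143 135 104  71  66  71  69  71  67  63  62  71  85  83]
 [ 58  57  57  59 133  88 110 156 152 104 119 140 143 145 145 128  79  66  71  70  73  65  61  60  72  82  83]
 [ 66  72  87 103 154  95 114 154 139 122 136 134 142 144 137 145 119  95  81  89  94  68  61  63  72  81  83]
 [105 146 142 134 132  83 116 155 134 130 130 130 141 145 124 146 152 141 108  98 106  76  61  65  73  80  81]
 [136 205 220 156 123  79 116 156 144 131 133 146 149 154 142 157 164 163 122  91 105  89  66  70  73  79  77]]
```

```bash
python3 - <<'E'
from h import *
s=snapshot("side")
def br(im,r0,r1,c0,c1):
    hsv=cv2.cvtColor(im,cv2.COLOR_BGR2HSV); b=(hsv[...,0]>10)&(hsv[...,0]<34)&(hsv[...,1]>100)&(hsv[...,2]>90)
    return [(int(c)+c0,int(r)+r0) for r,c in np.argwhere(b[r0:r1,c0:c1])]
im=cv2.imread("pics/side0.png"); print("side0 brass",br(im,200,290,350,395))
top=cv2.imread("pics/top0.png"); print("top0 brass",br(top,250,300,200,300))
p,Rg=lying(LY)
for h in(75,85,90,95,100): print(h,[(x,y,proj(p+Rg@(np.array([x,y,h])/1000),s).round(1).tolist()) for x,y in((-10,-16),(-10,16),(-15,0),(-15,8))])
c=br(s["img"],220,250,330,365)
for k in range(342,356): print(k,[r for a,r in c if a==k])
for h in (85,90,95):
  Pp,Q=standing([.506,.2445,0,-1.185,0]); print(h,[(x,y,proj(Pp+Q@(np.array([x,y,h])/1000),s).round(1).tolist()) for x,y in((-12,18),(10,18),(12,18),(-15,2))])
E
```

```text
side0 brass [(386, 242), (386, 243), (387, 243)]
top0 brass []
75 [(-10, -16, [383.1, 233.2]), (-10, 16, [382.1, 242.0]), (-15, 0, [384.5, 237.6]), (-15, 8, [384.2, 239.8])]
85 [(-10, -16, [383.6, 235.8]), (-10, 16, [382.6, 244.7]), (-15, 0, [385.0, 240.3]), (-15, 8, [384.7, 242.5])]
90 [(-10, -16, [383.9, 237.2]), (-10, 16, [382.9, 246.0]), (-15, 0, [385.3, 241.6]), (-15, 8, [385.0, 243.8])]
95 [(-10, -16, [384.2, 238.5]), (-10, 16, [383.1, 247.4]), (-15, 0, [385.6, 242.9]), (-15, 8, [385.3, 245.1])]
100 [(-10, -16, [384.4, 239.8]), (-10, 16, [383.4, 248.7]), (-15, 0, [385.8, 244.3]), (-15, 8, [385.6, 246.5])]
342 []
343 [229, 230, 231, 232]
344 [229, 230, 231, 232, 233, 234]
345 [230, 231, 232, 233, 234, 235, 236]
346 [232, 233, 234, 235, 236, 237, 238]
347 [234, 235, 236, 237, 238]
348 [234, 235, 236, 237, 238]
349 [234, 235]
350 [235, 236]
351 [235, 236, 237]
352 [235, 236, 237]
353 [236]
354 []
355 []
85 [(-12, 18, [346.2, 237.8]), (10, 18, [343.4, 232.5]), (12, 18, [343.2, 232.0]), (-15, 2, [352.7, 237.4])]
90 [(-12, 18, [346.2, 236.2]), (10, 18, [343.5, 230.9]), (12, 18, [343.2, 230.4]), (-15, 2, [352.8, 235.9])]
95 [(-12, 18, [346.3, 234.6]), (10, 18, [343.5, 229.3]), (12, 18, [343.3, 228.8]), (-15, 2, [352.9, 234.3])]
```

```bash
python3 - <<'E'
from h import *
g,Rc,o=gp()
a=np.radians(-67+120); y=np.array([np.cos(a),np.sin(a),0]); z=np.array([0,0,-1.]); cmd([.506,.2445,.27],np.c_[np.cross(y,z),y,z])
E
```

```text
shift [ 0.0608 -0.0006  0.0897] turn [ 4.0000e-02 -3.0000e-02 -1.1994e+02] tcp [0.506  0.2445 0.262 ]
```

Call:
servo_tool --commands '[0.06,0,0.09,0,0,-10.5,0.07,0.06,0,0.09,0,0,-21,0.07,0.06,0,0.09,0,0,-31.5,0.07,0.06,0,0.09,0,0,-42,0.07,0.06,0,0.09,0,0,-52.5,0.07,0.06,0,0.09,0,0,-63,0.07,0.06,0,0.09,0,0,-73.5,0.07,0.06,0,0.09,0,0,-84,0.07,0.06,0,0.09,0,0,-94.5,0.07,0.06,0,0.09,0,0,-105,0.07]'

```text
time: 17.32
tool_pos: [0.5055, 0.2437, 0.2617]
ee_rot: [3.141, 0.0, 2.241]
wrist_force: [-0.5, -0.3, -0.2]
width: 0.0695
finger_force: 0.0
```

Call:
servo_tool --commands '[0,0,0,0,0,-10,0.06,0,0,0,0,0,-15,0.06,0,0,0,0,0,-15,0.06]'

```text
time: 17.7
tool_pos: [0.5055, 0.2436, 0.2617]
ee_rot: [3.141, 0.0, 2.496]
wrist_force: [-0.2, 1.1, -0.1]
width: 0.0598
finger_force: 0.0
```

```bash
python3 - <<'E'
from h import *
g,Rc,o=gp(); print(g,o["joint_positions"].round(3))
a=np.radians(53); y=np.array([np.cos(a),np.sin(a),0]); z=np.array([0,0,-1.]); cmd([.506,.2445,.213],np.c_[np.cross(y,z),y,z])
E
```

```text
[0.50545693 0.24362613 0.26973655] [ 0.348  0.107  1.26   0.     1.773 -0.577]
shift [0.0001 0.001  0.0567] turn [ 0.04  0.02 -0.  ] tcp [0.506  0.2445 0.205 ]
```

Call:
servo_tool --commands '[0,0.001,0.02,0,0,0,0.06,0,0.001,0.04,0,0,0,0.06,0,0.001,0.052,0,0,0,0.06,0,0.001,0.0567,0,0,0,0.06,0,0.001,0.0567,0,0,0,0.06]'

```text
time: 18.32
tool_pos: [0.5061, 0.2445, 0.2053]
ee_rot: [3.141, 0.0, 2.496]
wrist_force: [-0.3, 0.1, -0.4]
width: 0.0602
finger_force: 0.0
```

Call:
servo_tool --commands '[0,0,0,0,0,0,0.045,0,0,0,0,0,0,0.041,0,0,0,0,0,0,0.038,0,0,0,0,0,0,0.035,0,0,0,0,0,0,0.035]'

```text
time: 18.95
tool_pos: [0.5061, 0.2439, 0.2058]
ee_rot: [3.141, 0.001, 2.496]
wrist_force: [-2.6, -2.9, 4.2]
width: 0.0363
finger_force: 30.0
```

```bash
python3 - <<'E'
from h import *
g,Rc,o=gp(); print(g,o["joint_positions"].round(3),o["wrist_force"].round(2),o["wrist_torque"].round(2))
s=snapshot("side"); G=spotter.trace("gauge",s)[0]["region"]
v,f=fit([s],[G],[.506,.2445,0,-1.185,0],standing,[.005,.005,.003,.1,.03]); print(v.round(4),f)
E
```

```text
[0.50606739 0.24389567 0.2138281 ] [ 3.490e-01  1.150e-01  1.361e+00 -1.000e-03  1.664e+00 -5.770e-01] [-2.55 -2.86  4.16] [-0.84  0.39 -0.03]
[ 5.0460e-01  2.4170e-01  1.0000e-04 -1.2725e+00 -1.8900e-02] 0.22484046692607007
```

Call:
servo_tool --commands '[0,-0.001,0,0,0,3,0.035,0,-0.001,0,0,0,8,0.035,0,-0.001,0,0,0,14,0.035,0,-0.001,0,0,0,20,0.035,0,-0.001,0,0,0,26,0.035,0,-0.001,0,0,0,32,0.035,0,-0.001,0,0,0,38,0.035,0,-0.001,0,0,0,44,0.035,0,-0.001,0,0,0,50,0.035]'

```text
time: 20.18
tool_pos: [0.5073, 0.2443, 0.2055]
ee_rot: [3.136, -0.002, 1.621]
wrist_force: [2.7, -1.2, 2.1]
width: 0.0367
finger_force: 30.0
```

```bash
cat > m.py <<'E'
from h import *
g,Rc,o=gp(); print(g.round(4),o["joint_positions"].round(3),o["wrist_force"].round(2),o["wrist_torque"].round(2))
s=snapshot("side"); G=spotter.trace("gauge",s)[0]["region"]
v,f=fit([s],[G],[.506,.2435,0,-1.185,0],standing,[.005,.005,.003,.1,.03]); print(v.round(4),f)
for n in("pointer_tip","carriage","marker"): print(n,[(round(float(d["conf"]),2),[int(q) for q in d["box"]]) for d in spotter.trace(n,s)[:2]])
np.set_printoptions(linewidth=200); print(cv2.cvtColor(s["img"],cv2.COLOR_BGR2GRAY)[224:246,340:370])
E
python3 m.py
```

```text
[0.5072 0.2442 0.2135] [0.348 0.114 1.363 0.    1.658 0.298] [ 2.66 -1.19  2.08] [-0.32 -0.57  0.06]
[ 5.0620e-01  2.4100e-01 -1.1000e-03 -1.1274e+00  1.1000e-03] 0.1506948860023617
pointer_tip [(0.58, [356, 227, 11, 16])]
carriage [(0.57, [286, 183, 19, 39]), (0.56, [354, 223, 22, 20])]
marker []
[[ 57  56  57  59  57  91  72 123 159 127 116 140 148 143 145 145 149 161 162 147 109  72  62  62  63  61  62  63  61  63]
 [ 59  59  59  61  60  91  78 126 160 140 131 143 137 142 146 146 150 160 162 150 120  90  68  63  62  61  61  63  59  59]
 [ 65  64  62  61  61  98  88 130 160 152 135 133 133 143 147 146 150 158 162 150 119 106  76  62  58  56  58  57  54  53]
 [ 66  65  62  63  63 106  89 134 161 152 124 126 143 146 146 145 153 161 162 147 119 111  99  67  64  80  76  62  55  51]
 [ 62  66  69  68  63  98  88 135 157 140 133 138 146 145 147 146 155 161 161 137 115 110 112  80  86 106 103  94  68  59]
 [ 63  66  69  73 116 104  85 134 151 126 141 134 132 141 147 146 155 163 161 122 105 115 118 107  94  98  98 107 110  83]
 [ 61  60  62  73 197 150  93 133 154 140 143 136 129 143 147 1
[... 1205 characters left out ...]
 99 131 142 142 147 146 117  70  65  69  70  72  69  62  59  68  79  73  68  70  75]
 [ 47  47  46  45  89  74 103 152 137 120 136 132 129 142 145 136  93  70  70  72  70  65  54  53  64  77  73  69  76  81]
 [ 49  50  47  48  88  68 106 155 149 134 129 130 129 139 145 147 122  96  95  93  70  58  55  55  65  74  72  73  81  85]
 [ 51  50  49  50  92  70 102 154 153 124 125 140 142 143 145 148 146 139 134 114  73  54  52  57  63  73  73  74  82  84]
 [ 61  66  75  87 110  76  97 156 143 130 139 142 133 141 138 146 160 161 150 120  91  59  53  56  63  71  74  75  79  80]
 [ 93 137 131 121 129  83 105 154 131 128 123 139 133 140 119 136 159 162 144 110 103  72  54  57  64  70  70  72  72  73]]
```

Call:
servo_tool --commands '[0,0,0,0,0,5,0.035,0,0,0,0,0,11,0.035,0,0,0,0,0,17,0.035,0,0,0,0,0,23,0.035,0,0,0,0,0,29,0.035,0,0,0,0,0,35,0.035,0,0,0,0,0,40,0.035,0,0,0,0,0,40,0.035]'

```text
time: 21.42
tool_pos: [0.5066, 0.2429, 0.2059]
ee_rot: [3.138, -0.002, 0.927]
wrist_force: [4.3, -3.6, 2.8]
width: 0.0364
finger_force: 30.0
```

```bash
cat >> m.py <<'E'
hsv=cv2.cvtColor(s["img"],cv2.COLOR_BGR2HSV); print("sat"); print(hsv[226:242,340:360,1])
cv2.imwrite("pics/m2.png",cv2.resize(s["img"][215:255,325:378],None,fx=15,fy=15,interpolation=cv2.INTER_CUBIC))
np.save("m2.npy",s["img"])
E
python3 m.py
```

```text
[0.5066 0.2429 0.2139] [ 0.347  0.113  1.363 -0.002  1.661  0.991] [ 4.3  -3.62  2.82] [-1.05 -0.98  0.1 ]Traceback (most recent call last):
  File "m.py", line 3, in <module>
    s=snapshot("side"); G=spotter.trace("gauge",s)[0]["region"]
                          ~~~~~~~~~~~~~~~~~~~~~~~~^^^
IndexError: list index out of range
```

```bash
sed -i 's/; G=spotter.*//; /^v,f=/d' m.py; python3 m.py
```

```text
[0.5066 0.243  0.2139] [ 0.347  0.113  1.363 -0.002  1.661  0.99 ] [ 3.38 -3.53  2.5 ] [-1.02 -1.05  0.01]
pointer_tip [(0.57, [354, 222, 23, 22])]
carriage [(0.7, [357, 224, 24, 15])]
marker []
[[ 56  56  58  60  58  60  87  68 119 159 153 138 135 145 147 147 147 151 163 163 162 125 111  94  69  62  63  64  62  63]
 [ 59  59  60  62  60  62  82  72 124 157 152 125 118 133 144 148 147 151 163 164 164 125 111 109  77  62  62  66  60  59]
 [ 64  64  62  61  61  65  81  77 126 148 138 134 131 133 144 147 147 152 163 163 157 121 109 110  94  70  82  89  86  62]
 [ 65  65  63  63  62  62  89  80 129 152 126 133 134 145 146 148 148 152 162 162 144 104 106 110 108  83  99 108 109 113]
 [ 63  66  68  67  66  63  93  81 131 157 141 131 133 134 143 148 147 153 162 162 142  85  86 105 109  98  88  89  95 156]
 [ 62  65  70  67  65 177 148  92 136 158 142 134 132 133 144 148 148 154 151 142 127  80  61  85 105 106  76  67  72 148]
 [ 60  62  61  60  66 193 168  99 138 154 128 109 125 145 148 149 149 135 115 100  96  70  61  64  87  89 133 126 117 159]
 [ 56  57  59  57  68 112 142 113 142 149 13
[... 2434 characters left out ...]
42  22  15  15  15  15   6   7   4]
 [ 38  46  33  37  43 132 169 175 140 108 128 122  84  46  20  10   5   7   7   4]
 [ 34  33  32  40  45 106 130 170 173 175 162 170 158 121  84  25   6   3   3   0]
 [ 40  40  41  44  45  40  95 161 175 122  78 116 162 168 110  28   3   0   3   0]
 [ 44  35  35  40  37  40  71 163 176  97  25  69 115  79  29  10   3   4   4   4]
 [ 37  33  28  43  38  27  11 107  90  71  27  52  51  24  15  14  14   7   0   4]
 [ 32  36  37  36  37  27  11  11  15  12  12  14  14  13  14  15  14   9   0   4]
 [ 42  37  37  33  36  26  17  16  15  15  13  14  16  14  14  14  13  11   3   5]
 [ 40  51  42  35  41  25  17  15  15  13  17  15  13  15  12  14  13  14  15  11]]
```

View pics/m2.png

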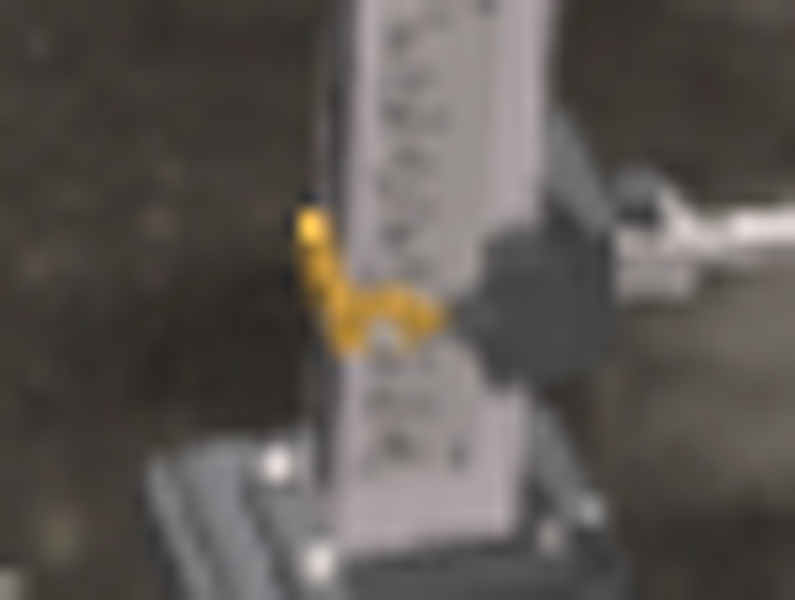

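The picture shows the brass cone tip at crop (437,318) and the dark pointer tip at (455,312). Allowing for the slope of the face, the pointer is about 0.8 mm low, so I give it a small further turn and measure again.

Call:
servo_tool --commands '[0,0,0,0,0,3,0.035,0,0,0,0,0,6,0.035,0,0,0,0,0,6,0.035,0,0,0,0,0,6,0.035]'

```text
time: 22.22
tool_pos: [0.5066, 0.2428, 0.2059]
ee_rot: [3.138, -0.002, 0.823]
wrist_force: [4.0, -3.9, 2.5]
width: 0.0367
finger_force: 30.0
```

Call:
servo_tool --commands '[0,0,0,0,0,0,0.039,0,0,0,0,0,0,0.042,0,0,0,0,0,0,0.048,0,0,0,0,0,0,0.06,0,0,0,0,0,0,0.06,0,0,0,0,0,0,0.06]'

```text
time: 22.98
tool_pos: [0.5051, 0.2438, 0.2049]
ee_rot: [-3.141, -0.0, 0.822]
wrist_force: [-0.3, -0.1, -0.3]
width: 0.0601
finger_force: 0.0
```

```bash
cat > q.py <<'E'
from h import *
g,Rc,o=gp(); print(g.round(4),o["wrist_force"].round(2),o["width"])
s=snapshot("side"); im=s["img"]; np.save("q.npy",im)
for n in("gauge","pointer_tip","carriage","marker"): print(n,[(round(float(d["conf"]),2),[int(q) for q in d["box"]]) for d in spotter.trace(n,s)[:1]])
r=spotter.trace("gauge",s)
if r:
    v,f=fit([s],[r[0]["region"]],[.506,.2435,0,-1.2,0],standing,[.005,.005,.003,.1,.03],c=88); print(v.round(4),f)
gr=cv2.cvtColor(im,cv2.COLOR_BGR2GRAY).astype(int); sat=cv2.cvtColor(im,cv2.COLOR_BGR2HSV)[...,1].astype(int)
np.set_printoptions(linewidth=200)
print("gray 230-243, 346-362\n",gr[230:244,346:363]); print("sat\n",sat[230:244,346:363])
rows=np.arange(231,242)
for c in range(349,361):
    wb=np.clip(sat[231:242,c]-25,0,None)*1.; wd=np.clip(130-gr[231:242,c],0,None)*(sat[231:242,c]<30)*1.
    print(c,"brass",(rows@wb/wb.sum()).round(2) if wb.sum()>60 else "-","dark",(rows@wd/wd.sum()).round(2) if wd.sum()>30 else "-",int(wd.sum()))
E
python3 q.py
```

```text
[0.5051 0.2438 0.2129] [-0.29 -0.05 -0.35] 0.060096420456574054
gauge [(0.87, [331, 179, 44, 89])]
pointer_tip [(0.63, [355, 221, 24, 19])]
carriage [(0.59, [356, 226, 20, 14])]
marker [(0.62, [345, 229, 7, 12])]
[ 5.0390e-01  2.4570e-01  1.0000e-03 -1.2026e+00  4.2000e-03] 0.14723452313727825
gray 230-243, 346-362
 [[176 115 160 144 103 125 145 146 146 148 148 113 103  96  85  82  77]
 [177 124 160 147 124 141 148 138 144 149 148  94  75  75  76  77  82]
 [154 132 164 158 138 126 132 133 144 149 139  85  72  73  72  71  73]
 [141 148 156 154 138 117 128 145 148 136 112  75  70  72  72  72  72]
 [113 154 143 150 153 145 146 137 129 105  87  73  71  70  71  71  72]
 [ 96 143 137 142 148 144 149 142 105  86  86  80  72  72  70  71  70]
 [ 95 141 134 143 145 136 154 154 106  80  77  77  71  71  70  71  70]
 [ 81 141 144 154 151 137 145 144 123 114  92  70  69  70  70  71  67]
 [ 64 128 154 146 133 127 122 131 144 146 111  73  70  71  71  71  68]
 [ 59 105 152 138 131 129 130 129 145 147 130  83  69  69  70  74  66]
 [ 63 109 152 139 124 139 144 144 147 146 148 120  95  88  68  64  58]
 
[... 842 characters left out ...]
0   4   7   4]
 [  4  14  16  14  13  15  13  19  17  15  13   9   0   0   4   7   8]
 [  4  11  16  12  14  14  14  17  13  17  15  16  13   8  11  12  26]
 [  8  17  15  14  13  16  16  15  14  15  15  16  14  17  19  36  40]
 [ 11  18  15  13  14  15  14  15  16  13  16  15  15  15  12   6  32]
 [ 13  18  16  14  16  15  14  15  14  14  16  15  17  15   6   5  10]]
349 brass 235.63 dark - 3
350 brass 234.73 dark 239.62 48
351 brass 235.28 dark - 12
352 brass 235.84 dark - 2
353 brass 235.68 dark - 1
354 brass 235.56 dark - 8
355 brass - dark 235.42 135
356 brass - dark 235.5 215
357 brass - dark 235.29 470
358 brass - dark 235.37 566
359 brass - dark 235.46 572
360 brass - dark 236.02 642
```

Call:
servo_tool --commands '[0,0,-0.01,0,0,0,0.06,0,0,-0.03,0,0,0,0.06,0,0,-0.06,0,0,0,0.06,0,0,-0.1,0,0,0,0.06,0,0,-0.12,0,0,0,0.06,0,0,-0.12,0,0,0,0.06,0,0,-0.12,0,0,0,0.06]'

```text
time: 24.15
tool_pos: [0.5052, 0.2435, 0.3243]
ee_rot: [-3.141, 0.0, 0.821]
wrist_force: [0.3, -0.0, 0.0]
width: 0.0601
finger_force: 0.0
```

```bash
python3 q.py | grep -v '\[\[\|^ \['
```

```text
[0.5052 0.2435 0.3323] [ 0.27 -0.05  0.01] 0.0600957825389137
gauge [(0.71, [353, 223, 26, 15])]
pointer_tip [(0.49, [354, 221, 24, 19])]
carriage [(0.69, [356, 224, 24, 12])]
marker [(0.46, [345, 231, 7, 10])]
[ 0.4703  0.0847 -0.0156 -3.1871  0.7097] 0.8330242334322453
gray 230-243, 346-362
sat
349 brass 235.48 dark - 4
350 brass 234.7 dark 239.79 48
351 brass 235.3 dark - 11
352 brass 235.85 dark - 2
353 brass 235.66 dark - 1
354 brass 235.56 dark - 9
355 brass - dark 235.39 137
356 brass - dark 235.51 213
357 brass - dark 235.29 468
358 brass - dark 235.38 563
359 brass - dark 235.44 572
360 brass - dark 236.0 640
```

The readings are unchanged with the hand clear, and the tips agree to about 0.2 px (0.5 mm). The odd fit came from a bad gauge mask in that picture. I hand in.

```bash
python3 -c "
from h import *
print(close_job())"
```

```text
the job is handed in; nothing more can be done
None
```

The job is handed in at about 24 s: the gauge stands upright on its foot, and the pointer was raised by the knob alone to the brass clip, level to about 0.5 mm in the side camera (that assumes both tips stand equally far off the scale face). The clip was never gripped, no bystander was approached as far as I could see, and the hand is clear.

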